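Put the inspection lamp in its stand and dim it to off

ROBOT

A 6-joint arm with a two-finger parallel gripper is mounted at the origin on a cart in front of the work surface, level with it; the furniture and walls round the work are solid. World frame = base frame: x ahead of the robot, y to its left, z up, the work surface at z = 0. Lengths are in m, angles in degrees, forces in N, time in s.
With the tool pointing down it reaches from about 0.375 to 0.9 m from the base axis. Payload 3.1 kg.
Tool frame: the origin (TCP) lies at the very end of the fingers, on their centre line; the grasp point (between the pads) lies behind it (bot.grip_depth is the z of the grasp point in the tool frame, in m); z points along the fingers, y is the direction in which the jaws open and shut (so a half turn about z gives the same grasp; the last joint's range is limited). The gripper opens to 87 mm and grips with 3 to 60 N. Pads are 19 mm wide; open, the fingers measure 117 mm over their backs; the gripper's body (75 mm by 190 mm) begins 51 mm behind the grasp point.
Start: joints at [-10.227, 30.224, 82.088, -0, 67.689, -10.227], TCP at [0.625, 0, 0.223] pointing down, gripper open.
Joint ranges: [-176.69, 176.69], [-43.24, 126.21], [12.49, 139.97], [-82, 262], [0, 151.66], [-163.58, 163.58]. Speed limits (degrees/s): [159.86, 159.86, 180, 180, 180, 180].

INTERFACE

Orientations are given as a 3x3 rotation matrix whose columns are the frame's x, y, z axes.
In Python, from rig import bot, vision gives the robot as it stands. The module is installed in compiled form; this text tells all that it offers.
- The arm moves only by the shell command python3 -m jog 'ROWS'. ROWS is JSON, a list of rows, each a list of 3 entries, a list of its own where there are three numbers: the shift along the tool's x, y, z in mm, then the turn, a rotation vector about the tool's x, y, z in degrees, then the closure, from 0 (fully open) to 1 (shut). In form: [[[dx, dy, dz], [wx, wy, wz], fingers], ...]. A call has 1 to 12 rows; each row is the pose to reach, as a shift and turn from the pose commanded when the call began, along the tool's axes at that moment; what a row does not reach only later rows make up. A row lasts 1/12 s, in which the tool goes at most 41.7 mm and 7.16 degrees, less where a joint would pass 70% of its speed; a pose out of reach is approached as far as the arm can. A call with a gripper value outside its range is refused whole. The fingers move at their own pace and stop on an object; the grip force is fixed at half the most. Time passes only in rows, so rows that repeat a pose let the fingers close. It gives the time, the measured TCP pose, the force and the opening at its end, in the units of the state.
- bot.read_state(): the state, without advancing time (a new reading comes with each control period).
- vision.capture(name): name is "scene" or "side" or "wrist"; returns the picture (420x560x3 uint8, red, green, blue); there is no depth.
- vision.camera_info(name): a dict with "intrinsics" (3x3 intrinsics, pixels), "dist" ([k1, k2, p1, p2, k3] as OpenCV has them; the pictures are not rectified), "camera_from_world" (4x4, takes a point from world to camera coordinates); the wrist camera has in their place "mount" (4x4, takes a point from camera to tool coordinates, whose origin is the TCP and whose axes are the flange's). Camera axes: x right, y up, looking along -z (the intrinsics and any distortion apply to the point x, -y, -z); pixel columns grow to the right and rows downward; lengths in m; the calibration is good to about 2 mm. A picture is of the moment at which its call begins: read the wrist's pose just before it. camera_info takes no time and is no camera call.
- bot.hand_in(): hands the job in, once; it reports no verdict.
The state is a dict: "time_s": time; "joint_positions": joint angles; "qvel": joint speeds; "tau": joint torques, N m; "position": TCP position; "tcp_rot": TCP orientation; "force": force on the tool from outside, world axes, zero at the start; "moment": the same for the moment, N m; "opening": opening from 0.0 (shut) to 1.0 (fully open).
Only numpy, scipy, OpenCV 4.12 (cv2) and the standard library are available. Lean on these libraries where they do the work, as an engineer would, in place of code of your own. Each camera call takes 0.05 s, during which the arm holds its last target. There are 200 camera calls.

TASK

The cordless inspection lamp was left standing on the bench, still on. Put it away: first lower it handle-first through the square collar of its stand until its head rests on the collar, then turn the dimmer dial on its top fully anticlockwise (seen from above) to its end stop, let go, and leave the lamp sitting upright in the stand. Do not disturb the blue-capped bottle and the yellow-lidded jar.

Things in the scene. Friction and masses are not known exactly. Their poses are not given: they have to be found in the camera images.
- lamp_head (a point): Loose lamp, 0.4 kg, standing on its handle: black handle 38 x 38 mm, 90 mm long; above it a grey head 56 x 56 mm, 46 mm tall, white window at -x; a dial on top. Point on the axis 30 mm above the head's underside (16 mm below its top, 120 mm above the foot), where to take the head by opposite sides. z up along the lamp, x and y square to its sides; it fits the collar in any of 4 quarter turns.
- lamp_shoulder (a point): Centre of the flat underside of the lamp's head, 90 mm above the handle's foot and 30 mm below lamp_head; same axes. It comes to the height of stand_collar when the head rests on the collar.
- dial_grip (a point): On the dial's axis, 20 mm above the head's flat top (36 mm above lamp_head), axes as the lamp's. The dial is a round black cylinder, 40 mm across, 26 mm tall, with a white line on its top; grip it across from above at any yaw.
- lamp_dial (a joint): Dial angle, rad: 0 at the anticlockwise end stop (off; white line at the red dot on the head), growing clockwise from above, 4.2 at most. Starts at 2.4 to 3.7, more than one wrist turn away; stays where left. Takes about 0.11 N m: a lamp standing free would spin along, the collar holds its square handle (play about 0.15 rad).
- stand_collar (a point): Centre of the collar's square opening at its top face, 115 mm above the bench. Stand fixed to the bench: dark base plate, aluminium column at +x no higher than the collar, collar 78 x 78 x 14 mm, opening 42 x 42 mm with a 3 mm lead-in chamfer. z up, x and y square to the opening. The seated lamp's foot hangs 25 mm above the bench.
- buffer_bottle: Bystander: clear bottle with a blue cap, 56 mm across, 125 mm tall, loose, behind the work. Origin at the centre of its underside.
- yellow_jar: Bystander: clear jar with a yellow lid, 47 mm across, 80 mm tall, loose, behind the work. Origin at the centre of its underside.
Not all that is in view belongs to the job. There is more than one size of the part that bears lamp_head; the job needs the smaller.

How it is judged (in metres and radians):
On the way, in this order (a step that is already met when the one before it is completed fails the run):
1. the lamp's head rests on the collar, the dial still turned up (horizontal distance between lamp_shoulder and stand_collar below 0.006 m and z of lamp_shoulder in the frame of stand_collar between -0.004 and 0.004 m and angle between lamp_shoulder's own z axis and vertical below 0.07 rad and value of joint lamp_dial above 0.5 rad), for 0.2 s.
2. the dial is at its anticlockwise end stop, the lamp in its stand (horizontal distance between lamp_shoulder and stand_collar below 0.006 m and z of lamp_shoulder in the frame of stand_collar between -0.004 and 0.004 m and angle between lamp_shoulder's own z axis and vertical below 0.07 rad and value of joint lamp_dial below 0.06 rad), for 0.2 s.
At the end, for the whole second after the job is handed in: The lamp sits upright (within 4 degrees) in the stand's collar, the underside of its head within 4 mm of the collar's top and within 6 mm of its centre, at rest and released; the dial is within 0.06 rad of its anticlockwise end stop (all of step 2 and linear speed of lamp below 0.02 m/s); the robot touches nothing.
It fails at once if the blue-capped bottle is moved more than 30 mm or tipped (distance of buffer_bottle from where it was at the start of the episode above 0.03 m or angle between buffer_bottle's own z axis and vertical above 0.4 rad).
It fails at once if the yellow-lidded jar is moved more than 30 mm or tipped (distance of yellow_jar from where it was at the start of the episode above 0.03 m or angle between yellow_jar's own z axis and vertical above 0.4 rad).
It also fails if it takes over 72 s, if anything falls off the work surface, if the arm or the gripper's body presses on something with over 40 N, if the wrist force passes 120 N, or if a joint passes its speed limit or range.

## Working session

There is one attempt and no reset: what is moved stays moved. The work goes in short steps, Python scripts to look and compute and a shell command to move; the robot and the scene stay as the last step left them, time stands still between calls to the robot, and variables do not carry over. Pictures are saved under pics/ and viewed, about 8 in all and at most 12, crops included, and the job is handed in when it is done.

```bash
mkdir -p pics; cat > h.py <<'E'
import numpy as np, cv2
from rig import bot, vision
def cap(n,f):
    s=bot.read_state(); im=vision.capture(n); cv2.imwrite(f'pics/{f}.png',im[:,:,::-1]); return im,s
def cam(n,s=None):
    i=vision.camera_info(n); K=np.array(i['intrinsics']); d=np.array(i['dist'])
    if n=='wrist':
        T=np.eye(4);T[:3,:3]=s['tcp_rot'];T[:3,3]=s['position'];W=T@np.array(i['mount'])
    else: W=np.linalg.inv(np.array(i['camera_from_world']))
    return K,d,W
def ray(n,uv,s=None):
    K,d,W=cam(n,s); p=cv2.undistortPoints(np.array([[uv]],float),K,d)[0,0]
    return W[:3,3],W[:3,:3]@np.array([p[0],-p[1],-1])
def onz(n,uv,z,s=None):
    o,r=ray(n,uv,s); return o+r*(z-o[2])/r[2]
def proj(n,P,s=None):
    K,d,W=cam(n,s); c=(np.linalg.inv(W)@np.r_[P,1])[:3]
    return cv2.projectPoints(np.array([[c[0],-c[1],-c[2]]]),np.zeros(3),np.zeros(3),K,d)[0].ravel()
def tri(a,b):
    (o1,r1),(o2,r2)=a,b; A=np.c_[r1,-r2]; t=np.linalg.lstsq(A,o2-o1,rcond=None)[0]
    p,q=o1+r1*t[0],o2+r2*t[1]; return (p+q)/2,np.linalg.norm(p-q)
E
python3 - <<'E'
from h import *
ims=[cap(n,n+'0')[0] for n in('scene','side','wrist')]
cv2.imwrite('pics/a.png',cv2.resize(np.hstack(ims[:2])[:,:,::-1],(800,300),interpolation=cv2.INTER_AREA))
print(bot.grip_depth,bot.read_state())
for n in('scene','side'): print(cam(n)[2].round(3))
print(vision.camera_info('wrist')['mount'])
E
```

```text
-0.0187 {'time_s': 0.15, 'joint_positions': array([-1.02267893e+01,  3.02655838e+01,  8.21397821e+01, -6.54593366e-04,
        6.76875072e+01, -1.02268734e+01]), 'qvel': array([-0.06235433, -0.21249332, -0.21398679, -0.01838004,  0.00176535,
       -0.09394918]), 'tau': array([ 9.14956272e-04, -4.40429199e+01, -1.76841742e+01,  6.33679633e-02,
        5.52540855e-02, -1.06930895e-04]), 'position': array([6.24446917e-01, 1.31499549e-04, 2.21807280e-01]), 'tcp_rot': array([[-5.59244129e-06,  9.99998725e-01, -1.59706502e-03],
       [ 9.99999962e-01,  6.03545591e-06,  2.77388290e-04],
       [ 2.77397575e-04, -1.59706341e-03, -9.99998686e-01]]), 'force': array([ 0.49036348, -0.27387808, -0.22015686]), 'moment': array([-0.02245337,  0.00712716, -0.04330649]), 'opening': 0.9996960901350758}
[[-0.876  0.258 -0.408 -0.134]
 [-0.482 -0.461  0.745  0.908]
 [ 0.004  0.849  0.529  0.967]
 [ 0.     0.     0.     1.   ]]
[[ 0.92   0.209 -0.333  0.189]
 [-0.393  0.519 -0.759 -1.084]
 [ 0.014  0.829  0.56   0.695]
 [ 0.     0.     0.     1.   ]]
[[ 3.35824188e-04  9.65497601e-01  2.60411732e-01  7.12257198e-02]
 [ 9.99999942e-01 -3.10861554e-04 -1.37044839e-04 -6.54322757e-04]
 [-5.13644672e-05  2.60411763e-01 -9.65497649e-01 -1.62348657e-01]
 [ 0.00000000e+00  0.00000000e+00  0.00000000e+00  1.00000000e+00]]
```

View pics/scene0.png

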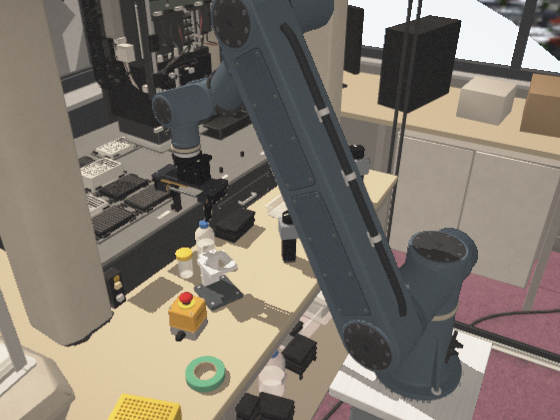

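View pics/side0.png

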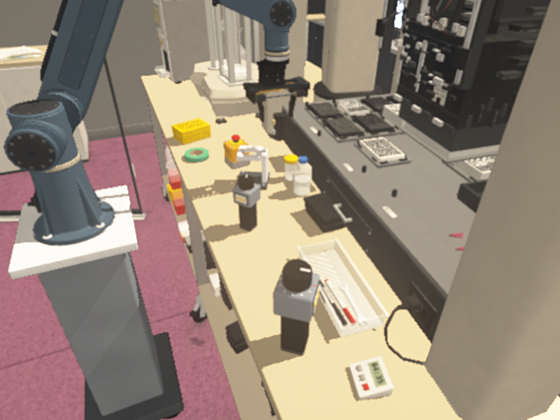

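The side view shows two lamps: A with its foot near (247,228) and B with its foot near (295,350). The stand is at side (255,165) and scene (215,275). I'll measure the lamps and enlarge them.

```bash
python3 - <<'E'
from h import *
a=cv2.imread('pics/side0.png');b=cv2.imread('pics/scene0.png')
c1=cv2.resize(a[125:240,200:340],None,fx=2.85,fy=2.85,interpolation=cv2.INTER_CUBIC)
c2=cv2.resize(a[245:360,240:380],None,fx=2.85,fy=2.85,interpolation=cv2.INTER_CUBIC)
c3=cv2.resize(b[195:310,165:305],None,fx=2.85,fy=2.85,interpolation=cv2.INTER_CUBIC)
cv2.imwrite('pics/crop.png',np.vstack([np.hstack([c1,c2]),np.hstack([c3,0*c3])])[:600*2])
im=cv2.imread('pics/crop.png');im=cv2.resize(im,(int(im.shape[1]*600/im.shape[0]),600)) if im.shape[0]>600 else im
print(im.shape);cv2.imwrite('pics/crop.png',im)
for nm,foot in(('A',(247,228)),('B',(295,350))):
    f=onz('side',foot,0); print(nm,f.round(3),[proj('side',f+[0,0,z]).round(1) for z in(.09,.136,.162)], proj('scene',f).round(0))
E
```

```text
(600, 729, 3)
A [ 0.446 -0.216  0.   ] [array([245.6, 201.9]), array([244.8, 187.6]), array([244.4, 179.2])] [290. 259.]
B [ 0.408 -0.636  0.   ] [array([296.2, 320.4]), array([296.9, 303.7]), array([297.3, 293.7])] [354. 199.]
```

View pics/crop.png

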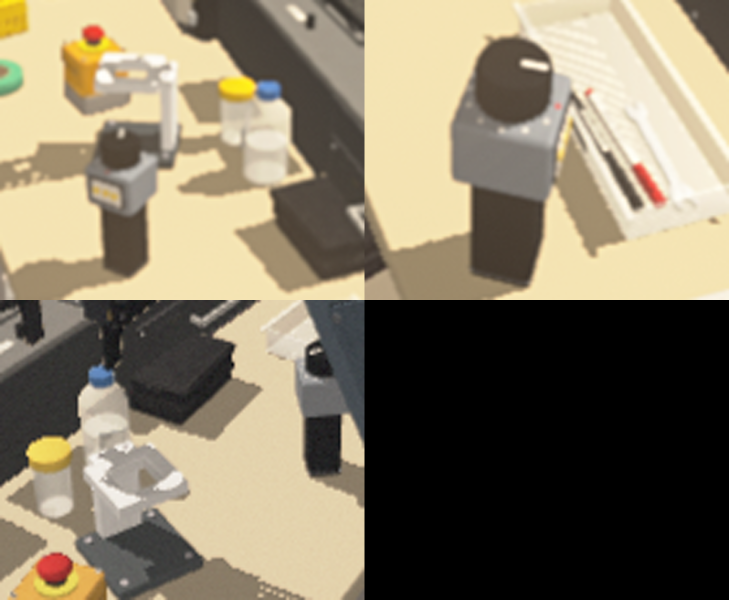

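View pics/wrist0.png

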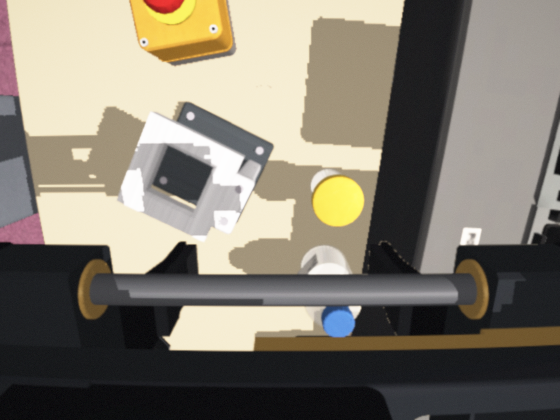

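A is the small lamp: its height in pixels matches 162 mm, while B stands about 40 px taller than a 162 mm lamp would at that spot. A is at about (0.446,-0.216), and the wrist view shows the collar at about (180,175). I'll move so the wrist camera looks down on lamp A, and measure the collar from the picture I already have.

```bash
python3 -m jog '[[[-300,-180,-40],[0,0,0],0],[[-300,-180,-40],[0,0,0],0],[[-300,-180,-40],[0,0,0],0],[[-300,-180,-40],[0,0,0],0],[[-300,-180,-40],[0,0,0],0],[[-300,-180,-40],[0,0,0],0],[[-300,-180,-40],[0,0,0],0],[[-300,-180,-40],[0,0,0],0],[[-300,-180,-40],[0,0,0],0],[[-300,-180,-40],[0,0,0],0],[[-300,-180,-40],[0,0,0],0],[[-300,-180,-40],[0,0,0],0]]'
python3 - <<'E'
from h import *
im,s=cap('wrist','w1'); print(s['position'],s['time_s'])
s0=dict(position=[.624447,.000131,.221807],tcp_rot=np.array([[-5.6e-06,1,-1.597e-3],[1,6e-06,2.774e-4],[2.774e-4,-1.597e-3,-1]]))
for uv in [(158,113),(119,197),(203,238),(180,176)]: print('collar',uv,onz('wrist',uv,.115,s0).round(4))
z=cv2.resize(cv2.imread('pics/wrist0.png')[95:255,100:290],None,fx=3.15,fy=3.15,interpolation=cv2.INTER_CUBIC)
h,w=z.shape[:2]; cv2.imwrite('pics/c2.png',z)
cv2.imwrite('pics/c3.png',np.hstack([cv2.resize(im[:,:,::-1],(440,330)),cv2.resize(z,(360,330))]))
E
```

```text
time_s: 1.15
position: [0.445, -0.299, 0.2622]
tcp_rot: [[-0.0, 1.0, -0.0], [1.0, 0.0, 0.001], [0.001, -0.0, -1.0]]
force: [1.0, -0.4, 0.2]
opening: 0.997
[ 0.44498564 -0.29899212  0.2621588 ] 1.15
collar (158, 113) [0.5287 0.0749 0.115 ]
collar (119, 197) [0.4907 0.0093 0.115 ]
collar (203, 238) [ 0.5575 -0.0256  0.115 ]
collar (180, 176) [0.5422 0.0263 0.115 ]
```

View pics/c3.png

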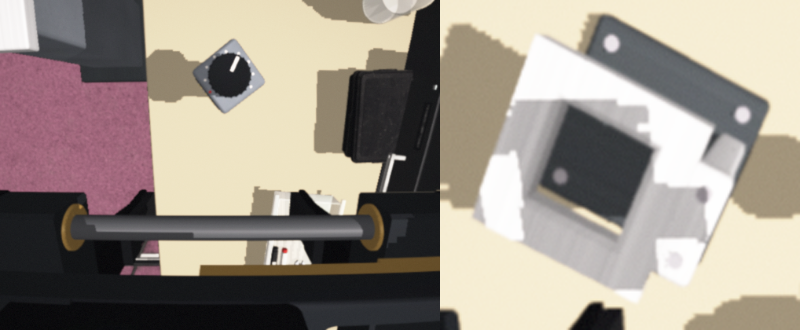

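The wrist view (full scale) shows lamp A's head at about (290,95), turned as a diamond, with the dial line pointing up and to the right. The collar's edges measure about 76 mm against 78 given, so that fits. Next I measure the lamp exactly.

```bash
cat > lamp.py <<'E'
from h import *
im=cv2.imread('pics/w1.png'); s=bot.read_state()
hsv=cv2.cvtColor(im,cv2.COLOR_BGR2HSV)
r=(slice(30,160),slice(228,355))
sub=im[r].astype(int)
m=((sub[:,:,2]-sub[:,:,0])<12).astype(np.uint8)   # not beige (red>>blue)
m=cv2.morphologyEx(m,cv2.MORPH_OPEN,np.ones((3,3)))
c=max(cv2.findContours(m,0,1)[0],key=cv2.contourArea); h=cv2.convexHull(c)
pts=np.array([onz('wrist',(p[0][0]+228,p[0][1]+30),.136,s)[:2] for p in h])
R=cv2.minAreaRect((pts*1000).astype(np.float32)); print('head rect mm',R)
d=((sub.max(2)<60)).astype(np.uint8)
n,l,st,ce=cv2.connectedComponentsWithStats(d)
i=1+st[1:,4].argmax(); print('dial px',ce[i]+[228,30],st[i]); print(onz('wrist',ce[i]+[228,30],.162,s))
o=im.copy(); cv2.drawContours(o,[h+np.array([228,30])],-1,(0,255,0),1)
cv2.imwrite('pics/l1.png',cv2.resize(o[r],None,fx=4,fy=4,interpolation=cv2.INTER_NEAREST))
E
python3 lamp.py
```

```text
head rect mm ((450.53924560546875, -212.33038330078125), (55.50581359863281, 54.43327713012695), 37.241512298583984)
dial px [290.6806406   96.40320301] [  37   38   54   55 2123]
[ 0.450188   -0.21258121  0.162     ]
```

View pics/l1.png

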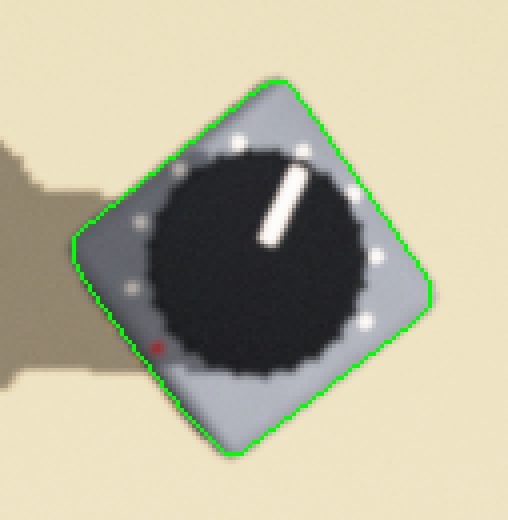

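Lamp centre is (0.4504,-0.2125) and its yaw is 37.2°; the head measures 55 mm and the dial centre agrees to 0.4 mm. The dial stands about 157° clockwise of the red dot. Now I move over it, turn, and go down.

```bash
python3 -m jog '[[[30,2,0],[0,0,-7],0],[[60,4,0],[0,0,-14],0],[[86.5,5.4,0],[0,0,-21],0],[[86.5,5.4,0],[0,0,-28],0],[[86.5,5.4,0],[0,0,-34],0],[[86.5,5.4,0],[0,0,-37.2],0],[[86.5,5.4,20],[0,0,-37.2],0],[[86.5,5.4,50],[0,0,-37.2],0],[[86.5,5.4,80],[0,0,-37.2],0],[[86.5,5.4,80],[0,0,-37.2],0],[[86.5,5.4,80],[0,0,-37.2],0]]'
python3 - <<'E'
from h import *
im,s=cap('wrist','w2'); print(s['position'],s['joint_positions'].round(1))
y=s['tcp_rot'][:,1]; print('yaw y',np.degrees(np.arctan2(y[1],y[0])))
E
```

```text
time_s: 2.12
position: [0.4499, -0.2114, 0.1815]
tcp_rot: [[-0.606, 0.795, -0.003], [0.795, 0.606, 0.003], [0.004, -0.001, -1.0]]
force: [0.1, -0.5, 0.2]
opening: 1.0
[ 0.44985753 -0.21143116  0.18151195] [-38.1  24.  102.5   0.   53.8 -75.4]
yaw y 37.324810569274874
```

```bash
python3 -m jog '[[[-1.2,0,20],[0,0,0],0],[[-1.2,0,40],[0,0,0],0],[[-1.2,0,60],[0,0,0],0],[[-1.2,0,74],[0,0,0],0],[[-1.2,0,80],[0,0,0],0],[[-1.2,0,80],[0,0,0],0],[[-1.2,0,80],[0,0,0],1],[[-1.2,0,80],[0,0,0],1],[[-1.2,0,80],[0,0,0],1],[[-1.2,0,80],[0,0,0],1],[[-1.2,0,80],[0,0,0],1],[[-1.2,0,80],[0,0,0],1]]'
```

```text
time_s: 3.17
position: [0.4515, -0.2146, 0.103]
tcp_rot: [[-0.604, 0.797, 0.001], [0.797, 0.604, -0.0], [-0.001, 0.001, -1.0]]
force: [1.6, -0.3, 2.1]
opening: 0.645
```

Opening 0.645 is 56 mm, so the head is held. Lifting, then turning to the collar's yaw.

```bash
python3 -m jog '[[[0,0,-5],[0,0,0],1],[[0,0,-20],[0,0,0],1],[[0,0,-45],[0,0,0],1],[[0,0,-70],[0,0,0],1],[[0,0,-100],[0,0,-4],1],[[0,0,-130],[0,0,-10],1],[[0,0,-150],[0,0,-16],1],[[0,0,-160],[0,0,-22],1],[[0,0,-160],[0,0,-24],1],[[0,0,-160],[0,0,-24],1]]'
python3 - <<'E'
from h import *
s=bot.read_state(); print(s['position'],s['opening'])
print('delta to (.543,.025-.10) tool mm',np.array(s['tcp_rot']).T@(np.array([.5431,.0247,s['position'][2]])-s['position'])*1000)
E
```

```text
time_s: 4.0
position: [0.4505, -0.214, 0.2629]
tcp_rot: [[-0.877, 0.481, -0.0], [0.481, 0.877, 0.0], [0.0, -0.0, -1.0]]
force: [-0.3, 0.1, -5.5]
opening: 0.64
[ 0.45053995 -0.21403874  0.2629245 ] 0.6402482655734891
delta to (.543,.025-.10) tool mm [ 3.37578473e+01  2.53818749e+02 -1.88069615e-02]
```

```bash
python3 -m jog '[[[-10,20,-10],[0,0,0],1],[[-20,50,-20],[0,0,0],1],[[-30,82,-25],[0,0,0],1],[[-40,114,-25],[0,0,0],1],[[-50,146,-25],[0,0,0],1],[[-60,178,-25],[0,0,0],1],[[-60,210,-25],[0,0,0],1],[[-60,235,-25],[0,0,0],1],[[-60,250,-25],[0,0,0],1],[[-60,254,-25],[0,0,0],1],[[-60,254,-25],[0,0,0],1],[[-60,254,-25],[0,0,0],1]]'
python3 - <<'E'
from h import *
im,s=cap('wrist','w3'); print(s['position'],proj('wrist',[.5431,.0247,.115],s))
print(s['joint_positions'].round(1))
E
```

```text
time_s: 5.0
position: [0.625, -0.0217, 0.2868]
tcp_rot: [[-0.876, 0.482, -0.003], [0.482, 0.876, -0.001], [0.002, -0.002, -1.0]]
force: [-0.8, 0.8, -4.2]
opening: 0.645
[ 0.62499355 -0.02168771  0.28679542] [284.59865944  92.49112829]
[-12.2  26.8  77.5  -0.1  75.9 -73.3]
```

View pics/w3.png

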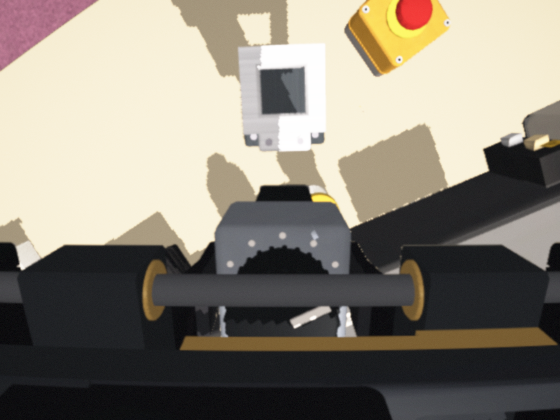

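The collar is clear, with outer corners at about (239,44), (326,44), (326,136), (242,136) and a dark opening at about (260..306, 66..115). I'll measure it.

```bash
cat > col.py <<'E'
from h import *
im=cv2.imread('pics/w3.png'); s=bot.read_state(); R=np.array(s['tcp_rot'])
x0,y0=225,30; sub=im[y0:160,x0:340].astype(int)
def rect(m,z,nm):
    c=max(cv2.findContours(m.astype(np.uint8),0,1)[0],key=cv2.contourArea)
    pts=np.array([onz('wrist',(p[0][0]+x0,p[0][1]+y0),z,s) for p in cv2.convexHull(c)])
    t=(pts-s['position'])@R   # tool axes
    r=cv2.minAreaRect((t[:,:2]*1000).astype(np.float32)); print(nm,'tool mm/deg',r, 'world',(R@np.r_[np.array(r[0])/1000,0]+s['position'])[:2])
g=sub.max(2); dark=(g<75); dark[95:]=0; rect(dark,.112,'opening')
sat=sub[:,:,2]-sub[:,:,0]; w=((g>110)&(sat<22)); w[100:]=0
w=cv2.morphologyEx(w.astype(np.uint8),cv2.MORPH_OPEN,np.ones((3,3))); rect(w,.115,'outer+')
# outer edges by row/col scans
for v in (50,70,90,110): 
    r=w[v-y0]; k=np.flatnonzero(r); print('row',v,k[0]+x0,k[-1]+x0)
for u in (245,255,310,320): 
    k=np.flatnonzero(w[:,u-x0]); print('col',u,k[0]+y0,k[-1]+y0)
# lamp centre vs opening extents
k=dark[:95]; ys,xs=np.nonzero(k); print('dark',xs.min()+x0,xs.max()+x0,ys.min()+y0,ys.max()+y0)
E
python3 col.py
python3 -c "
import cv2;a=cv2.imread('pics/w3.png')[30:160,225:340];cv2.imwrite('pics/c4.png',cv2.resize(a,None,fx=4.4,fy=4.4,interpolation=cv2.INTER_NEAREST))"
```

```text
opening tool mm/deg ((95.26522827148438, -4.692728042602539), (30.303081512451172, 37.6942138671875), 87.02827453613281) world [0.53937333 0.01981752]
outer+ tool mm/deg ((97.62966918945312, -0.18119430541992188), (79.1761474609375, 77.14611053466797), 87.64334869384766) world [0.53948151 0.02490994]
row 50 238 325
row 70 239 325
row 90 241 325
row 110 242 325
col 245 47 129
col 255 46 129
col 310 43 129
col 320 43 129
dark 262 295 70 112
```

View pics/c4.png

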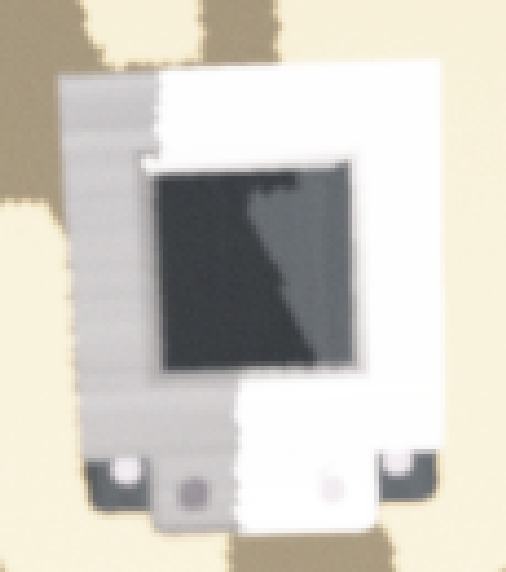

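```bash
python3 - <<'E'
from h import *
s=bot.read_state(); R=np.array(s['tcp_rot'])
for nm,c,z in(('outer',[(60,73),(441,60),(444,448),(80,458)],.115),('open',[(160,170),(351,160),(356,367),(162,370)],.112),('chamf',[(143,158),(352,152),(364,371),(152,380)],.115)):
    P=np.array([onz('wrist',(a/4.4+225-.4,b/4.4+30-.4),z,s) for a,b in c]); t=((P-s['position'])@R)[:,:2]*1000
    e=np.roll(t,-1,0)-t; print(nm,t.mean(0).round(2),np.linalg.norm(e,axis=1).round(1),np.degrees(np.arctan2(e[:,1],e[:,0])).round(1),P.mean(0).round(4))
E
```

```text
outer [96.44 -0.13] [78.1 78.3 78.7 78. ] [ 88.2 178.  -91.6  -1.6] [0.5402 0.0242 0.115 ]
open [9.582e+01 8.000e-02] [40.  42.2 41.7 40.8] [ 87.1 177.7 -90.9   0.2] [0.5409 0.0241 0.112 ]
chamf [95.87 -0.86] [43.3 44.3 45.3 44.9] [ 88.4 175.9 -92.4  -1.5] [0.5404 0.0233 0.115 ]
```

```bash
python3 -c "
import cv2,numpy as np;a=cv2.imread('pics/w3.png')[180:275,205:360];a=cv2.convertScaleAbs(a,alpha=1.6,beta=10);cv2.imwrite('pics/c5.png',cv2.resize(a,None,fx=5,fy=5,interpolation=cv2.INTER_NEAREST))"
```

```text
(no output)
```

View pics/c5.png

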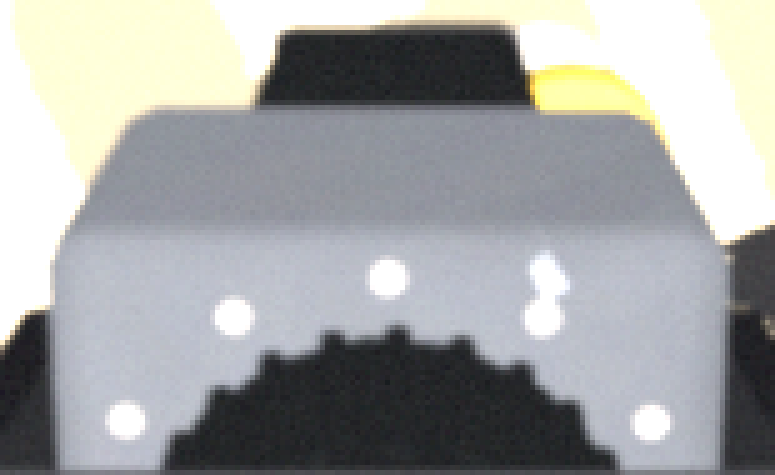

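```bash
python3 - <<'E'
from h import *
s=bot.read_state(); R=np.array(s['tcp_rot'])
zh=s['position'][2]+.0187-.0017   # lamp_head height
for nm,c,dz in(('top',[(62,231),(722,231)],.016),('bottom',[(150,107),(640,108)],-.03),('foot',[(283,32),(515,27)],-.12),('handle top',[(258,104),(530,104)],-.035)):
    P=np.array([onz('wrist',(a/5+205-.4,b/5+180-.4),zh+dz,s) for a,b in c]); print(nm,(((P-s['position'])@R)*1000).round(1).tolist())
E
```

```text
top [[30.2, -26.2, -32.9], [30.3, 25.9, -33.0]]
bottom [[29.1, -25.4, 13.1], [29.0, 25.9, 13.0]]
foot [[19.3, -17.1, 103.1], [20.1, 19.2, 103.0]]
handle top [[28.2, -14.5, 18.1], [28.2, 14.8, 18.0]]
```

Lamp against tool: face about 1.3 mm forward, foot about (0.8,0.9) mm off, yaw aligned. The collar is at tool (96.2,-0.1) and turned −1.8°. Going over it.

```bash
python3 -m jog '[[[30,0,0],[0,0,-0.6],1],[[60,-0.8,0],[0,0,-1.2],1],[[85,-0.8,0],[0,0,-1.8],1],[[95.3,-0.8,5],[0,0,-1.8],1],[[95.3,-0.8,20],[0,0,-1.8],1],[[95.3,-0.8,40],[0,0,-1.8],1],[[95.3,-0.8,50],[0,0,-1.8],1],[[95.3,-0.8,50],[0,0,-1.8],1],[[95.3,-0.8,50],[0,0,-1.8],1],[[95.3,-0.8,50],[0,0,-1.8],1]]'
python3 - <<'E'
from h import *
s=bot.read_state(); R=s['tcp_rot']; print(s['position'].round(4),R.round(4).tolist())
R0=np.array([[-.876,.482,-.003],[.482,.876,-.001],[.002,-.002,-1]])
d=s['position']-np.array([.62499,-.02169,.2868]); print('moved in old tool',R0.T@d*1000)
T=np.array([.62499,-.02169,0])+R0@[.0953,-.0008,0]; e=np.r_[T[:2],s['position'][2]]-s['position']; print('err in tool mm',R.T@e*1000)
E
```

```text
time_s: 5.88
position: [0.5429, 0.0237, 0.2384]
tcp_rot: [[-0.891, 0.455, 0.002], [0.455, 0.891, -0.0], [-0.002, 0.0, -1.0]]
force: [1.0, 0.1, -5.1]
opening: 0.637
[0.5429 0.0237 0.2384] [[-0.8905, 0.4549, 0.0016], [0.4549, 0.8905, -0.0004], [-0.0016, 0.0004, -1.0]]
moved in old tool [93.65658583  0.29953252 48.62441112]
err in tool mm [ 1.54832347 -0.95542113 -0.00289333]
```

```bash
python3 -m jog '[[[1.5,-0.9,0],[0,0,0],1],[[1.5,-0.9,4],[0,0,0],1],[[1.5,-0.9,8],[0,0,0],1],[[1.5,-0.9,12],[0,0,0],1],[[1.5,-0.9,12],[0,0,0],1],[[1.5,-0.9,12],[0,0,0],1]]'
python3 - <<'E'
from h import *
s=bot.read_state(); R=s['tcp_rot']
R0=np.array([[-.876,.482,-.003],[.482,.876,-.001],[.002,-.002,-1]])
T=np.array([.62499,-.02169,0])+R0@[.0953,-.0008,0]; e=np.r_[T[:2],s['position'][2]]-s['position']; print(s['position'],'err in tool mm',R.T@e*1000)
E
```

```text
time_s: 6.38
position: [0.5401, 0.0244, 0.2251]
tcp_rot: [[-0.891, 0.454, -0.001], [0.454, 0.891, 0.0], [0.001, -0.0, -1.0]]
force: [-0.5, 0.2, -5.4]
opening: 0.646
[0.54007415 0.02444637 0.22505586] err in tool mm [-1.34300045 -0.32881011 -0.00140667]
```

```bash
for i in 1 2 3 4; do python3 -m jog '[[[0,0,0],[0,0,0],1]]' | sed -n 2p; done
python3 - <<'E'
from h import *
im,s=cap('wrist','w4'); print(s['position'],s['force'],s['moment'])
E
```

```text
position: [0.5405, 0.0244, 0.2255]
position: [0.5406, 0.0244, 0.2256]
position: [0.5406, 0.0244, 0.2257]
position: [0.5405, 0.0243, 0.2257]
[0.54052129 0.02433157 0.22568815] [-0.63936479 -0.21151228 -3.74947429] [ 0.01721363 -0.08205936  0.00129315]
```

```bash
python3 -m jog '[[[-0.9,-0.4,0],[0,0,0],1],[[-0.9,-0.4,3],[0,0,0],1],[[-0.9,-0.4,6],[0,0,0],1],[[-0.9,-0.4,9],[0,0,0],1],[[-0.9,-0.4,12],[0,0,0],1],[[-0.9,-0.4,15],[0,0,0],1],[[-0.9,-0.4,18],[0,0,0],1],[[-0.9,-0.4,18],[0,0,0],1],[[-0.9,-0.4,18],[0,0,0],1]]'
python3 -c "
from h import *
s=bot.read_state();print(s['position'],s['force'],s['moment'])"
```

```text
time_s: 7.52
position: [0.5409, 0.0236, 0.2072]
tcp_rot: [[-0.891, 0.454, -0.001], [0.454, 0.891, 0.0], [0.001, -0.0, -1.0]]
force: [-0.7, -0.8, -4.7]
opening: 0.639
[0.54085656 0.02360938 0.20723704] [-0.69691135 -0.7571363  -4.74097949] [ 0.09697782 -0.03907028  0.03876559]
```

The foot is 11 mm inside the collar and meets no resistance. Continuing down.

```bash
python3 -m jog '[[[0,0,6],[0,0,0],1],[[0,0,12],[0,0,0],1],[[0,0,18],[0,0,0],1],[[0,0,24],[0,0,0],1],[[0,0,31],[0,0,0],1],[[0,0,38],[0,0,0],1],[[0,0,45],[0,0,0],1],[[0,0,52],[0,0,0],1],[[0,0,59],[0,0,0],1],[[0,0,66],[0,0,0],1],[[0,0,70],[0,0,0],1],[[0,0,70],[0,0,0],1]]'
python3 -c "
from h import *
s=bot.read_state();print(s['position'],s['force'],s['moment'])"
```

```text
time_s: 8.52
position: [0.5403, 0.0237, 0.1364]
tcp_rot: [[-0.891, 0.454, -0.002], [0.454, 0.891, 0.0], [0.002, -0.001, -1.0]]
force: [-0.2, 0.0, -4.6]
opening: 0.644
[0.54028449 0.02367405 0.13638334] [-0.23835582  0.01399109 -4.60464475] [ 0.08632826 -0.02877248  0.00173979]
```

```bash
python3 -m jog '[[[0,0,3],[0,0,0],1],[[0,0,5],[0,0,0],1],[[0,0,6.5],[0,0,0],1],[[0,0,7.5],[0,0,0],1],[[0,0,8.5],[0,0,0],1],[[0,0,8.5],[0,0,0],1]]'
python3 -c "
from h import *
s=bot.read_state();print(s['position'],s['force'],s['moment'])"
```

```text
time_s: 9.02
position: [0.541, 0.0236, 0.129]
tcp_rot: [[-0.891, 0.454, 0.0], [0.454, 0.891, 0.0], [0.0, 0.0, -1.0]]
force: [-0.9, -0.0, -5.8]
opening: 0.642
[0.54100817 0.02358597 0.12901598] [-8.80395261e-01 -4.57181627e-03 -5.79374560e+00] [ 0.06211555 -0.03796362  0.02734702]
```

```bash
for i in 1 2 3; do python3 -m jog '[[[0,0,0.8],[0,0,0],1],[[0,0,0.8],[0,0,0],1],[[0,0,0.8],[0,0,0],1]]' | grep -E 'posi|force'; done
```

```text
position: [0.5412, 0.0235, 0.1286]
force: [-1.1, -0.4, -1.4]
position: [0.5414, 0.0234, 0.1283]
force: [-2.3, -0.2, 6.2]
position: [0.5418, 0.0233, 0.1279]
force: [-1.4, -0.4, 6.4]
```

Seated: contact came at TCP z 0.1285 as predicted. Releasing and rising, then turning the wrist clockwise to gain range for the dial.

```bash
python3 -m jog '[[[0,0,-1],[0,0,0],0],[[0,0,-1],[0,0,0],0],[[0,0,-1],[0,0,0],0],[[0,0,-1],[0,0,0],0],[[0,0,-1],[0,0,0],0],[[0,0,-10],[0,0,0],0],[[0,0,-30],[0,0,0],0],[[0,0,-60],[0,0,0],0],[[0,0,-90],[0,0,0],0],[[0,0,-100],[0,0,7],0],[[0,0,-100],[0,0,14],0],[[0,0,-100],[0,0,20],0]]'
python3 -m jog '[[[0,0,0],[0,0,7],0],[[0,0,0],[0,0,14],0],[[0,0,0],[0,0,21],0],[[0,0,0],[0,0,28],0],[[0,0,0],[0,0,35],0],[[0,0,0],[0,0,42],0],[[0,0,0],[0,0,49],0],[[0,0,0],[0,0,56],0],[[0,0,0],[0,0,63],0],[[0,0,0],[0,0,70],0],[[0,0,0],[0,0,77],0],[[0,0,0],[0,0,84],0]]'
python3 -m jog '[[[0,0,0],[0,0,7],0],[[0,0,0],[0,0,14],0],[[0,0,0],[0,0,21],0],[[0,0,0],[0,0,28],0],[[0,0,0],[0,0,35],0],[[0,0,0],[0,0,42],0],[[0,0,0],[0,0,49],0],[[0,0,0],[0,0,56],0],[[0,0,0],[0,0,63],0],[[0,0,0],[0,0,70],0],[[0,0,0],[0,0,77],0],[[0,0,0],[0,0,84],0]]'
python3 - <<'E'
from h import *
im,s=cap('wrist','w5'); print(s['position'],s['joint_positions'].round(1),s['tcp_rot'].round(3).tolist())
im2,_=cap('scene','s5'); side,_=cap('side','d5')
c=np.hstack([cv2.resize(im,(400,300)),cv2.resize(side[110:230,180:340],(400,300))])
cv2.imwrite('pics/v5.png',c[:,:,::-1])
print(proj('wrist',[.541,.0236,.187],s),proj('side',[.541,.0236,.187]))
E
```

```text
time_s: 10.77
position: [0.5419, 0.0235, 0.2287]
tcp_rot: [[-0.678, 0.735, 0.004], [0.735, 0.678, -0.001], [-0.003, 0.002, -1.0]]
force: [-0.4, -0.1, -0.5]
opening: 1.0
time_s: 11.77
position: [0.541, 0.0236, 0.2272]
tcp_rot: [[0.661, 0.751, 0.0], [0.751, -0.661, -0.0], [0.0, 0.0, -1.0]]
force: [-1.0, 0.1, -0.8]
opening: 1.002
time_s: 12.77
position: [0.541, 0.0236, 0.2272]
tcp_rot: [[0.816, -0.579, 0.0], [-0.579, -0.816, -0.0], [0.0, -0.0, -1.0]]
force: [-0.2, -0.6, 0.9]
opening: 1.001
[0.5410368  0.02359532 0.22722763] [ -9.3  23.5  93.8   0.   62.7 116. ] [[0.816, -0.579, 0.0], [-0.579, -0.816, -0.0], [0.0, -0.0, -1.0]]
[282.40108961 234.37887785] [249.27028593 130.362023  ]
```

View pics/v5.png

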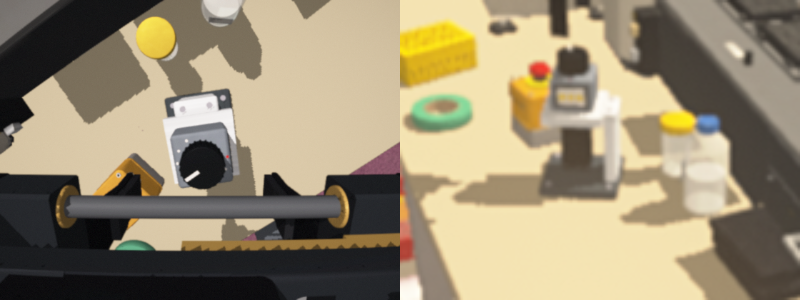

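The lamp sits upright in the collar, with the dial line still turned up. J6 is at 116°, which leaves enough range for one full turn. Gripping the dial.

```bash
python3 -m jog '[[[-0.9,0,15],[0,0,0],0],[[-0.9,0,30],[0,0,0],0],[[-0.9,0,45],[0,0,0],0],[[-0.9,0,57],[0,0,0],0],[[-0.9,0,62],[0,0,0],0],[[-0.9,0,62],[0,0,0],0],[[-0.9,0,62],[0,0,0],1],[[-0.9,0,62],[0,0,0],1],[[-0.9,0,62],[0,0,0],1],[[-0.9,0,62],[0,0,0],1],[[-0.9,0,62],[0,0,0],1],[[-0.9,0,62],[0,0,0],1]]'
```

```text
time_s: 13.92
position: [0.5405, 0.0241, 0.165]
tcp_rot: [[0.819, -0.574, 0.001], [-0.574, -0.819, -0.0], [0.001, -0.0, -1.0]]
force: [-0.7, -0.1, 0.5]
opening: 0.63
```

```bash
python3 -m jog '[[[0,0,0],[0,0,0],1],[[0,0,0],[0,0,0],1],[[0,0,0],[0,0,0],1],[[0,0,0],[0,0,0],1],[[0,0,0],[0,0,0],1]]'
python3 -c "
from h import *
s=bot.read_state();print(s['position'],s['force'],s['moment'],s['joint_positions'])"
```

```text
time_s: 14.33
position: [0.5403, 0.0241, 0.1647]
tcp_rot: [[0.819, -0.574, 0.0], [-0.574, -0.819, 0.0], [-0.0, -0.0, -1.0]]
force: [0.4, -0.6, 0.9]
opening: 0.454
[0.54029097 0.02414194 0.16471037] [ 0.3637605 -0.6033517  0.9124804] [0.06936722 0.1188694  0.02296204] [-9.28657280e+00  2.82804711e+01  9.75590440e+01  3.15960191e-03
  5.41608000e+01  1.15708390e+02]
```

Opening is 40 mm, so the dial is held with no side load. Turning anticlockwise, which is −z about the tool.

```bash
python3 -m jog '[[[0,0,0],[0,0,-6],1],[[0,0,0],[0,0,-12],1],[[0,0,0],[0,0,-18],1],[[0,0,0],[0,0,-24],1],[[0,0,0],[0,0,-30],1],[[0,0,0],[0,0,-36],1],[[0,0,0],[0,0,-42],1],[[0,0,0],[0,0,-48],1],[[0,0,0],[0,0,-54],1],[[0,0,0],[0,0,-60],1],[[0,0,0],[0,0,-66],1],[[0,0,0],[0,0,-72],1]]'
python3 -c "
from h import *
s=bot.read_state();print(s['position'],s['force'],s['moment'],s['joint_positions'][5])"
python3 -m jog '[[[0,0,0],[0,0,-6],1],[[0,0,0],[0,0,-12],1],[[0,0,0],[0,0,-18],1],[[0,0,0],[0,0,-24],1],[[0,0,0],[0,0,-30],1],[[0,0,0],[0,0,-36],1],[[0,0,0],[0,0,-42],1],[[0,0,0],[0,0,-48],1],[[0,0,0],[0,0,-54],1],[[0,0,0],[0,0,-60],1],[[0,0,0],[0,0,-66],1],[[0,0,0],[0,0,-70],1]]'
python3 -c "
from h import *
s=bot.read_state();print(s['position'],s['force'],s['moment'],s['joint_positions'][5])"
```

```text
time_s: 15.33
position: [0.5405, 0.0238, 0.1647]
tcp_rot: [[0.796, 0.606, 0.0], [0.606, -0.796, -0.0], [0.0, 0.001, -1.0]]
force: [0.2, -1.1, 0.4]
opening: 0.45
[0.54048984 0.02380399 0.16473663] [ 0.16534122 -1.13505286  0.40939526] [-0.07912264  0.05051    -0.16252062] 43.43475902168618
time_s: 16.33
position: [0.5407, 0.0238, 0.1647]
tcp_rot: [[-0.296, 0.955, 0.001], [0.955, 0.296, -0.0], [-0.001, 0.001, -1.0]]
force: [0.3, -0.7, 0.6]
opening: 0.452
[0.54074872 0.02376136 0.16473701] [ 0.31071008 -0.7079224   0.63419191] [-0.13799856 -0.04879226 -0.1624671 ] -26.534539480295564
```

```bash
for i in 1 2 3 4 5 6; do python3 -m jog '[[[0,0,0],[0,0,-2.5],1],[[0,0,0],[0,0,-5],1],[[0,0,0],[0,0,-5],1]]' >/dev/null; python3 -c "
from h import *
s=bot.read_state();print(s['joint_positions'][5].round(1),s['moment'].round(3),s['force'].round(1))"; done
```

```text
-31.3 [-0.058 -0.179  0.036] [ 0.9 -1.6  0.4]
-36.3 [-0.14  -0.109  0.007] [ 1.5 -1.7 -0.2]
-41.2 [-0.173 -0.201  0.085] [ 0.6 -0.9  0.3]
-46.1 [-0.257 -0.196 -0.52 ] [ 0.8 -1.3  0.7]
-51.1 [ 0.282 -0.027 -0.763] [-0.4  0.9  1.3]
-56.1 [ 0.22  -0.04  -0.686] [ 0.   0.8 -0.2]
```

The torque jumped from about 0.1 to 0.5–0.76 N m after about 162° of turn (157° expected), so the dial is at its end stop. Releasing and checking.

```bash
python3 -m jog '[[[0,0,0],[0,0,0],0],[[0,0,0],[0,0,0],0],[[0,0,0],[0,0,0],0],[[0,0,0],[0,0,0],0],[[0,0,0],[0,0,0],0],[[0,0,0],[0,0,0],0],[[0,0,-15],[0,0,0],0],[[0,0,-40],[0,0,0],0],[[-30,0,-70],[0,0,0],0],[[-60,0,-90],[0,0,0],0],[[-60,0,-90],[0,0,0],0],[[-60,0,-90],[0,0,0],0]]'
python3 - <<'E'
from h import *
im,s=cap('wrist','w6'); side,_=cap('side','d6')
p=proj('wrist',[.541,.0236,.187],s); print(s['position'],p)
u,v=p.astype(int); c=im[max(v-70,0):v+70,u-90:u+90]
cv2.imwrite('pics/v6.png',np.hstack([cv2.resize(c,(440,330),interpolation=cv2.INTER_CUBIC),cv2.resize(side[110:230,180:310],(357,330))])[:,:,::-1])
E
```

```text
time_s: 18.83
position: [0.5859, -0.0181, 0.2561]
tcp_rot: [[-0.73, 0.683, 0.004], [0.683, 0.73, -0.001], [-0.003, 0.002, -1.0]]
force: [-0.3, -1.1, -0.7]
opening: 0.999
[ 0.58593664 -0.01807317  0.25606397] [282.68113814 132.8464115 ]
```

View pics/v6.png

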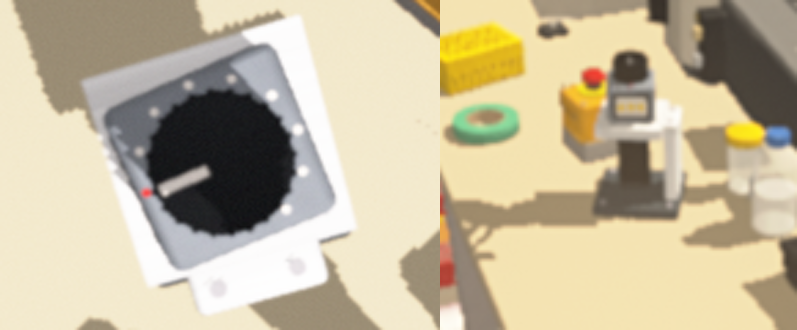

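The white line points at the red dot. The two differ by about 1.5°, which is within reading and parallax error, and the torque jump confirms the stop. The lamp is upright and seated, and the bottle and jar are still standing. Handing in.

```bash
python3 -c "
from rig import bot
print(bot.hand_in())"
```

```text
the job is handed in; nothing more can be done
None
```

The small lamp is seated in its stand with the dial at its anticlockwise end stop. I handed the job in at about 19 s, well inside the 72 s limit; the hand-in gave no verdict.

**What I did:** I took the lamp by its head and lowered it through the collar. The head met the collar at the predicted height (tool height 0.1285 m, push of about 6 N). I then let go, gripped the dial from above and turned it anticlockwise until it hit the stop. Torque jumped from about 0.1 to 0.5–0.76 N m after about 162° of turn, against 157° expected. Past that point I kept turning about 10° and the pads most likely slipped on the dial.

**Last checks:**
- **Dial:** the white line points at the red dot to within about 1.5°. That is about the limit of what I could read from the picture, and the allowance is 3.4°.
- **Lamp:** it looks upright and seated on the collar in both camera views. I did not measure its final position again after releasing the dial.
- **Bottle and jar:** both look upright, and I never went near them. I did not measure their positions.
- **Robot:** clear of everything, with the gripper open.

No check failed. The only disagreement was about 1–1.5 mm in tool readings taken while the arm was still settling; I corrected for it before lowering the lamp into the collar.

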